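# Slide the mask box back into the tight row of the tilt-out bin

### The arm

A 7-joint arm with a two-finger parallel gripper is mounted at the origin on the work surface. World frame = base frame: x ahead of the robot, y to its left, z up, the work surface at z = 0. Lengths are in m, angles in degrees, forces in N, time in s.
With the tool pointing down it reaches from about 0.375 to 0.925 m from the base axis. Payload 3.1 kg.
Tool frame: the origin (TCP) lies at the very end of the fingers, on their centre line; the grasp point (between the pads) lies 19 mm behind it; z points along the fingers, y is the line along which they close (so a half turn about z gives the same grasp; the last joint's range is limited). The gripper opens to 85 mm and grips with 20 to 120 N. Pads are 22 mm wide; open, the fingers measure 114 mm over their backs; the gripper's body (76 mm by 85 mm) begins 54 mm behind the grasp point. The pads swing forward as they close: fully open they stand 13 mm farther back than shut.
Start: joints at [-78.828, 21.939, 2.515, 91.553, -1.026, 66.532, -2.859], TCP at [0.188, 0.622, 0.231] pointing down, gripper open.
Joint ranges: [-149.38, 149.38], [-23.57, 123.04], [-84.95, 90], [0, 143.3], [-89.99, 269.99], [3.08, 112.72], [-163.45, 163.45]. Speed limits (degrees/s): [159.86, 159.86, 180, 180, 180, 180, 180].

### API

Orientations are given as a 3x3 rotation matrix whose columns are the frame's x, y, z axes.
In Python, from plant import * gives the robot as it stands. The module is installed in compiled form; this text tells all that it offers.
- The arm moves only by the tool step_arm, never from a script. Its argument "moves" is a list that holds one entry, the list of rows, each a list of 7 numbers: the shift along the tool's x, y, z in units of 30 mm (1.0 is 30 mm), then the turn, a rotation vector about the tool's x, y, z in units of 5 degrees (1.0 is 5 degrees), then the opening, from 0 (shut) to 1 (fully open). A call has 1 to 10 rows; each row is the pose to reach, as a shift and turn from the pose commanded when the call began, along the tool's axes at that moment; what a row does not reach only later rows make up. A row lasts 1/12 s, in which the tool goes at most 41.7 mm and 7.16 degrees, less where a joint would pass 70% of its speed; a pose out of reach is approached as far as the arm can. A call with a gripper value outside its range is refused whole. The fingers move at their own pace and stop on an object; "force" is the grip in N (left out, the last holds). Time passes only in rows, so rows that repeat a pose let the fingers close. It gives the time, the measured TCP pose, the force, the opening and the grip force at its end, in the units of the state.
- get_obs(): the state, without advancing time (a new reading comes with each control period).
- camera(name): name is "scene" or "top" or "wrist"; returns a dict with "img" (480x640x3 uint8, blue, green, red), "K" (3x3 intrinsics, pixels), "rvec" (rotation vector, rad) and "tvec" (3), from world to camera coordinates, as OpenCV has them; the wrist camera has in their place "hand_eye" (4x4, takes a point from camera to tool coordinates, whose origin is the TCP and whose axes are the flange's). Camera axes: x right, y down, z forward; pixel columns grow to the right and rows downward; lengths in m; the calibration is good to about 2 mm. A picture is of the moment at which its call begins: read the wrist's pose just before it. There is no depth.
- sign_off(): hands the job in; it is judged then, once.
Trained networks look in a picture, given as the dict that the camera call returned (one of the last four; its "shot" number tells which), for a name from the list of things; names that differ only in an ending like _2 or _b are one class to them, and where a whole thing is asked for, a point or a joint stands for the part that bears it (a point fixed in the world has none). Each returns a list of dicts, best first, with "conf" (0 to 1); they miss things now and then, are a little off and sometimes report something else, mostly with a low value. They report only what shows in the picture. A call takes as long as a camera call.
- find_in(picture, thing): "box" ([centre column, centre row, width, height] in pixels, round what is visible of it).
- outline_of(picture, thing): "region" (480x640 bool, what is visible of it) and "box" ([centre column, centre row, width, height] in pixels, round what is visible of it).
The state is a dict: "time": time; "qpos": joint angles; "joint_velocities": joint speeds; "effort": joint torques, N m; "position": TCP position; "orientation": TCP orientation; "ft_force": force on the tool from outside, world axes, zero at the start; "ft_torque": the same for the moment, N m; "grip_width": opening from 0.0 (shut) to 1.0 (fully open); "grasp_force": force on a finger pad.
Only numpy, scipy, OpenCV 4.12 (cv2) and the standard library are available. Lean on these libraries where they do the work, as an engineer would, in place of code of your own. Each camera call takes 0.05 s, during which the arm holds its last target. There are 200 camera calls.

### The job

In the tilted-out bin, gently nudge the dive light and the snorkel caddy apart, each one only until you feel it come up against its divider, so that the gap between them opens. Then take the clear mask box by its handle and slide it gently down into that gap, upright, in line with the row and fully home on the bin floor, and let go. Press nothing hard, drop nothing, keep its two neighbours standing, and leave the other things where they are.

Things in the scene. Friction and masses are not known exactly. Their poses are not given: they have to be found in the camera images.
- bin: Low white cabinet with plywood top (130 mm high) and, before it on the robot's side, its tilted-out open plywood bin. Fixed; place and yaw vary. Origin: table level under the bin's middle; x from bin to cabinet, y along the row, z up. Inside, the bin is 146 (x) by 336 mm (y), floor level, 15 mm up; walls 12 mm thick, tops 70 mm up; the cabinet top begins 80 mm along x.
- bin_floor (a point): Middle of the bin's inner floor, axes as the bin's. Two cork-faced dividers (12 mm thick, 56 mm high, across the bin) are fixed in it 184 mm clear apart along y; light and caddy against them leave a 64 mm gap. The pair's middle lies up to 11 mm either way along y from here; it varies and is not measured: feel for it. The facings give 1 mm per 20 N, at most 4 mm, and spring back.
- light: Rubberised black dive light, flat-sided block 140 (x) by 60 (y) by 57 mm high, lens on one end, loose on the bin floor between the dividers, beside the caddy (either order, 37 to 41 mm gap between); it can go 0 to 25 mm outwards to meet its divider. 0.3 to 0.6 kg, slides at 2 to 6 N if pushed low (near its top it may tip). Origin: centre of underside, z up.
- caddy: Grey plastic caddy, flat-sided block 140 (x) by 60 (y) by 56 mm high, two folded snorkel tubes (yellow, black) in its top, flush with the rim, loose on the bin floor between the dividers; it can go 0 to 25 mm outwards to meet its divider. 0.3 to 0.6 kg, slides at 2 to 6 N if pushed low (near its top it may tip). Origin: centre of underside, z up.
- mask_box: Clear polycarbonate mask box with a diving mask inside, 140 mm (x) by 60 mm (y) by 72 mm high, about 0.2 to 0.4 kg, with a stiff black loop handle on top: a bar 72 mm long (x), 14 mm thick (y), from 86 to 110 mm above the box's underside, centred. It starts upright on the table to the left of the bin. Origin: centre of its underside, z up; it may go in either way round.
- snorkel: Loose folded snorkel, 127 by 44 by 22 mm, lying in the bin beyond the left divider. Leave it. Origin: centre of its underside.
- buckle: Blue plastic fin buckle, 50 by 34 by 14 mm, lying in the bin beyond the right divider. Leave it. Origin: centre of its underside.
- dish: Shell-shaped white ceramic dish, about 100 mm wide and 33 mm high, on the cabinet top. Leave it. Origin: centre of its underside.
- lotion: Orange plastic sun lotion bottle, 48 mm across, 110 mm high, on the cabinet top. Leave it. Origin: centre of its underside.
- mug: Blue ceramic mug, 76 mm across, 85 mm high, on the table. Leave it. Origin: centre of its underside.
- weight: Dark metal belt weight, 90 by 70 by 26 mm, on the table. Leave it. Origin: centre of its underside.

How it is judged (in metres and radians):
On the way, in this order (a step that is already met when the one before it is completed fails the run):
1. the dive light and the caddy have been moved apart so that the gap is at least 59 mm (horizontal distance between light and caddy above 0.119 m), for 0.1 s.
2. the mask box stands home between them (z of mask_box in the frame of bin between 0.01 and 0.0195 m and angle between mask_box's own z axis and vertical below 0.08 rad and angle between the y axis of mask_box and the y axis of bin, either way round below 0.12 rad and horizontal distance between mask_box and light below 0.07 m and horizontal distance between mask_box and caddy below 0.07 m and horizontal distance between light and caddy above 0.117 m), for 0.2 s.
At the end, for the whole second after the job is handed in: The mask box stands on the bin floor (underside within 4.5 mm of it), upright to 0.08 rad, in line with the row to 0.12 rad, centre within 70 mm of both light and caddy, whose centres are over 117 mm apart; both stand upright (0.08 rad) on the floor; all three at rest (all of step 2 and angle between each of light, caddy's own z axis and vertical below 0.08 rad and z of each of light, caddy in the frame of bin below 0.0195 m and linear speed of each of mask_box, light, caddy below 0.02 m/s); the robot touches nothing.
It fails at once if the robot pushes the dive light, the caddy, the bin or the cabinet with more than 25 N (contact force between the arm and light above 25 N or contact force between the arm and caddy above 25 N or contact force between the arm and bin above 25 N).
It fails at once if the mask box is forced or dropped against the light, the caddy, the bin or the cabinet with more than 40 N (contact force between mask_box and light above 40 N or contact force between mask_box and caddy above 40 N or contact force between mask_box and bin above 40 N).
It fails at once if the dive light or the caddy is tipped (0.4 rad) or lifted out (25 mm) (angle between any of light, caddy's own z axis and vertical above 0.4 rad or z of any of light, caddy in the frame of bin above 0.04 m).
It fails at once if the mask box is tipped over (0.7 rad) (angle between mask_box's own z axis and vertical above 0.7 rad).
It fails at once if one of the other things is shifted by more than 30 mm (distance of any of snorkel, buckle, dish, lotion, mug, weight from where it was at the start of the episode above 0.03 m).
It also fails if it takes over 67 s, if anything falls off the work surface, if the arm or the gripper's body presses on something with over 40 N, if the wrist force passes 120 N, or if a joint passes its speed limit or range.

## Working session

There is one attempt and no reset: what is moved stays moved. The work goes in short steps, Python scripts to look and compute and a tool call to move; the robot and the scene stay as the last step left them, time stands still between calls to the robot, and variables do not carry over. Pictures are saved under pics/ and viewed, at most 10 in all, crops included, and the job is handed in when it is done.

Besides the shell and the picture viewer there is one more tool, called after ">>>" by a JSON object that holds its "name" and its "arguments". step_arm: Moves the arm, as the interface text tells. Its arguments: {"type":"object","properties":{"moves":{"type":"array"},"force":{"type":"number"}},"required":["moves"]}

```bash
mkdir -p pics
cat > h.py <<'E'
from plant import *
import numpy as np, cv2
def ray(c,uv):
    R,_=cv2.Rodrigues(np.array(c["rvec"],float)); t=np.array(c["tvec"],float).ravel()
    d=R.T@np.linalg.inv(c["K"])@np.array([uv[0],uv[1],1.0]); return -R.T@t,d
def atz(c,uv,z):
    o,d=ray(c,uv); return o+d*(z-o[2])/d[2]
def proj(c,P):
    return cv2.projectPoints(np.array(P,float).reshape(-1,3),np.array(c["rvec"],float),np.array(c["tvec"],float),np.array(c["K"],float),None)[0].reshape(-1,2)
E
python3 - <<'E'
from h import *
np.set_printoptions(precision=3,suppress=True)
o=get_obs(); print(o["time"],o["position"],o["orientation"],o["grip_width"])
for n in ("scene","top"):
    c=camera(n); cv2.imwrite(f"pics/{n}0.png",c["img"])
    print(n,c["K"],ray(c,(320,240)))
    for t in ["bin","light","caddy","mask_box","snorkel","buckle","lotion","mug","weight","dish"]:
        r=outline_of(c,t)
        if r:
            m=r[0]["region"].astype(np.uint8); rr=cv2.minAreaRect(cv2.findNonZero(m))
            print(t,round(r[0]["conf"],2),np.round(r[0]["box"],1),np.round(rr[0],1),np.round(rr[1],1),round(rr[2],1), len(r))
E
```

```text
0.0 [0.187 0.621 0.23 ] [[-0.957  0.289 -0.001]
 [ 0.289  0.957 -0.003]
 [-0.    -0.003 -1.   ]] 1.0029495866279194
scene [[599.312   0.    314.496]
 [  0.    599.312 242.768]
 [  0.      0.      1.   ]] (array([1.358, 0.418, 1.406]), array([-0.483, -0.256, -0.838]))
bin 0.56 [275.8 275.6 287.  212.6] [280. 254.] [268.3 166. ] 23.6 1
light 0.75 [273.2 196.3  16.    8.8] [270.8 197.8] [ 9.2 15.6] 45.0 3
caddy 0.63 [329.3 216.9  33.6  35.1] [331.3 216.4] [25.9 35.3] 26.6 1
mask_box 0.93 [424.  253.4  30.7  60.7] [421.9 253.6] [24.2 57.6] 18.1 1
snorkel 0.56 [360.7 233.2  27.   27.7] [360.7 232.9] [14.5 26.9] 27.9 2
buckle 0.63 [273.2 196.8  17.2  14. ] [271. 198.] [ 9.9 17. ] 45.0 1
lotion 0.62 [333.1 290.1  16.3  33.5] [332.5 289.5] [33. 19.] 90.0 1
mug 0.61 [488.1 344.2  43.2  48.5] [487.  344.5] [45. 40.] 90.0 2
weight 0.82 [206.5 154.8  23.4  27.3] [206.  154.5] [25. 24.] 90.0 1
dish 0.65 [247.9 261.1  35.1  33.6] [247.  262.5] [29. 38.] 90.0 2
top [[439.242   0.    321.553]
 [  0.    439.242 238.391]
 [  0.      0.      1.   ]] (array([0.35 , 0.024, 1.208]), array([ 0.222, -0.015, -0.975]))
bin 0.57 [335.4 217.6 264.5 205. ] [337.7 222.3] [184.  259.9] 81.5 2
light 0.92 [364.  268.1  32.7  54.3] [363.9 267.2] [54.5 24.4] 79.2 1
caddy 0.84 [327.2 273.9  34.6  57.7] [327.4 273.7] [53.6 23.1] 79.5 1
mask_box 0.63 [227.6 302.9  36.3  59.1] [229.  300.4] [56.2 28.5] 80.2 2
snorkel 0.68 [293.5 281.5  20.7  43.8] [292.4 281.5] [47.  15.8] 81.9 2
buckle 0.65 [398.1 277.4  13.   23.1] [398. 275.] [20. 12.] 90.0 3
lotion 0.73 [265.8 177.4  24.9  31.1] [264.  176.5] [27. 20.] 90.0 2
mug 0.57 [135.9 246.3  46.9  31.4] [134.3 245.4] [47.4 29.1] 26.6 1
weight 0.66 [496.8 284.1  37.9  41.9] [496.3 285. ] [35.6 27.6] 53.1 2
dish 0.64 [355.1 168.4  41.9  35.6] [349.8 166.3] [36.5 37.9] 35.2 1
```

Run:
```python
from h import *
a=cv2.imread("pics/top0.png")[150:350,180:447]; b=cv2.resize(a,None,fx=3,fy=3,interpolation=cv2.INTER_CUBIC); cv2.imwrite("pics/t_crop.png",b[:600,:800])
```

```text
(no output)
```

View pics/t_crop.png

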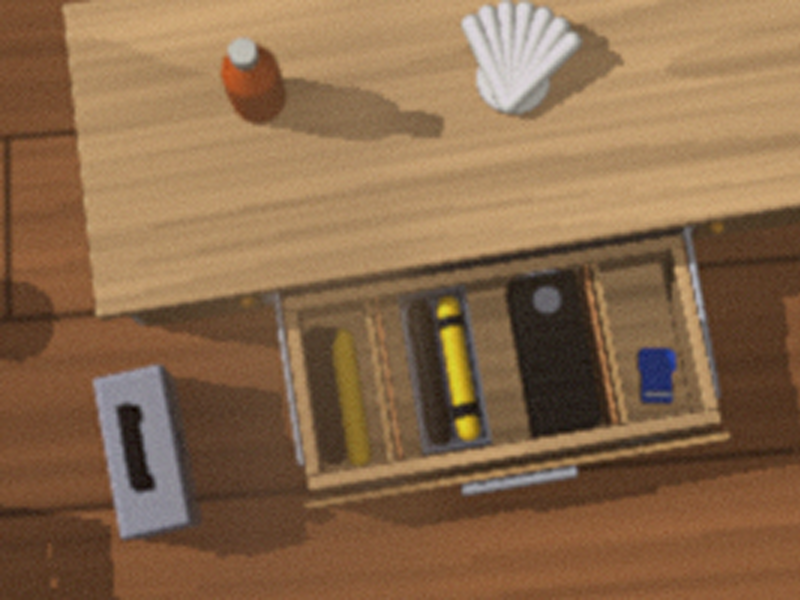

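View pics/scene0.png

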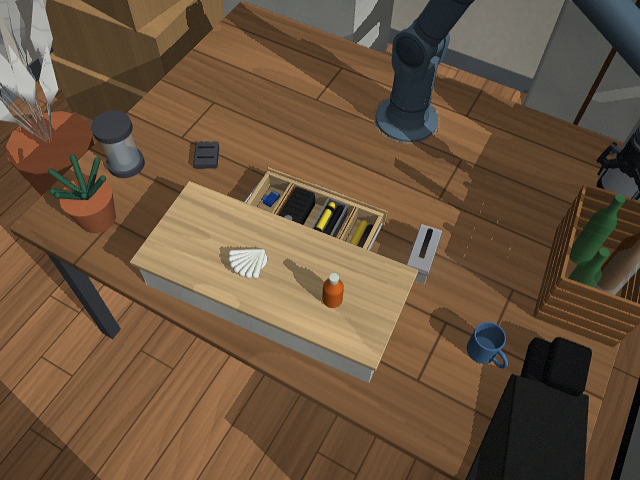

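Run:
```python
from h import *
np.set_printoptions(precision=4,suppress=True)
c=camera("top")
P=lambda u,v,z:atz(c,(180+(u+.5)/3-.5,150+(v+.5)/3-.5),z)
rim={k:P(*p,.07) for k,p in dict(LB=(279,294),RB=(686,232),LF=(309,489),RF=(718,421)).items()}
for k in rim: print(k,rim[k])
a=lambda p,q:(np.linalg.norm(q-p),np.degrees(np.arctan2(*(q-p)[1::-1])))
print("back R->L",a(rim["RB"],rim["LB"]),"front",a(rim["RF"],rim["LF"]),"left F->B",a(rim["LF"],rim["LB"]),"right",a(rim["RF"],rim["RB"]))
print("mid",sum(rim.values())/4)
# tops of things, by hand (crop px): caddy, light, box, handle
for n,z,q in (("caddy",.071,[(402,294),(467,288),(490,440),(425,451)]),("light",.072,[(508,280),(585,266),(606,428),(533,437)]),
  ("box",.072,[(94,379),(162,366),(190,522),(121,538)]),("handle",.11,[(118,406),(138,404),(154,488),(134,492)])):
    w=np.array([P(*p,z) for p in q]); r=cv2.minAreaRect((w[:,:2]*1000).astype(np.float32))
    print(n,w.mean(0),a(w[3],w[0]),a(w[2],w[1]),a(w[1],w[0]),a(w[2],w[3]))
for n,z in (("caddy",.071),("light",.072)):
    m=outline_of(c,n)[0]["region"].astype(np.uint8); p=cv2.findNonZero(m).reshape(-1,2)
    w=np.array([atz(c,x,z)[:2]*1000 for x in p],np.float32); print(n,cv2.minAreaRect(w))
```

```text
LB [0.5986 0.1331 0.07  ]
RB [ 0.6257 -0.2319  0.07  ]
LF [0.4267 0.117  0.07  ]
RF [ 0.4561 -0.2384  0.07  ]
back R->L (np.float64(0.36603269072719113), np.float64(94.25272289822364)) front (np.float64(0.3566273766753554), np.float64(94.7269301069027)) left F->B (np.float64(0.17255129262259067), np.float64(5.335940975977614)) right (np.float64(0.1696805605719063), np.float64(2.1737428895108))
mid [ 0.5268 -0.055   0.07  ]
caddy [ 0.5216 -0.0081  0.071 ] (np.float64(0.13908703056893734), np.float64(3.757419097363528)) (np.float64(0.13492941633443964), np.float64(3.3882641850829596)) (np.float64(0.05759462154456402), np.float64(90.76203708707685)) (np.float64(0.0566582807973007), np.float64(94.92122824106927))
light [ 0.5272 -0.1066  0.072 ] (np.float64(0.13952363445113347), np.float64(3.4163889462852404)) (np.float64(0.14382311537040018), np.float64(1.0208400179229216)) (np.float64(0.06950735006389579), np.float64(95.89307718484947)) (np.float64(0.06344169137138496), np.float64(92.35951322696167))
box [0.471  0.2579 0.072 ] (np.float64(0.13856696640977229), np.float64(8.078343918139417)) (np.float64(0.136556575781964), np.float64(7.945355973898745)) (np.float64(0.05958778407988471), np.float64(96.38241313101378)) (np.float64(0.059245240307451874), np.float64(98.31745196055985))
handle [0.4698 0.2547 0.11  ] (np.float64(0.07287346970853836), np.float64(8.778475752513643)) (np.float64(0.07126677410129008), np.float64(8.828846927135809)) (np.float64(0.016697734397433363), np.float64(91.12326511001054)) (np.float64(0.016623048917124374), np.float64(96.64923946442907))
caddy ((521.5260620117188, -6.137638092041016), (145.3533477783203, 63.040584564208984), 5.473294258117676)
light ((666.744384765625, -48.855743408203125), (507.2415466308594, 695.3128051757812), 4.663024425506592)
```

>>> {"name": "step_arm", "arguments": {"moves": [[[-1.2, -1.2, -0.1, 0, 0, 1.3, 0], [-2.4, -2.4, -0.2, 0, 0, 2.7, 0], [-3.5, -3.7, -0.3, 0, 0, 4.1, 0], [-4.5, -4.8, -0.4, 0, 0, 5.5, 0], [-5.4, -5.8, -0.4, 0, 0, 6.9, 0], [-6.3, -6.7, -0.5, 0, 0, 8.3, 0], [-7.2, -7.6, -0.5, 0, 0, 9.6, 0], [-8.1, -8.6, -0.6, 0, 0, 11, 0], [-9, -9.5, -0.6, 0, 0, 12.4, 0], [-9.9, -10.5, -0.7, 0, 0, 13.8, 0]]]}}

```text
time: 2.08
position: [0.3743, 0.2483, 0.2516]
orientation: [[-0.068, 0.998, 0.0], [0.998, 0.068, 0.001], [0.001, 0.0, -1.0]]
ft_force: [0.6, -1.2, 0.6]
grip_width: 0.001
grasp_force: 0.0
```

>>> {"name": "step_arm", "arguments": {"moves": [[[-1.3, 0.5, 0, 0, 0, 0, 0], [-2.6, 1, 0, 0, 0, 0, 0], [-3.9, 1.5, 0, 0, 0, 0, 0], [-5.2, 2, 0, 0, 0, 0, 0], [-6.5, 2.6, 0, 0, 0, 0, 0], [-7.8, 3.2, 0, 0, 0, 0, 0], [-9, 3.7, 0, 0, 0, 0, 0], [-10, 4, 0, 0, 0, 0, 0], [-10, 4, 0, 0, 0, 0, 0]]]}}

```text
time: 2.83
position: [0.5172, -0.0491, 0.2525]
orientation: [[-0.062, 0.998, 0.004], [0.998, 0.062, -0.005], [-0.005, 0.003, -1.0]]
ft_force: [0.3, -0.8, 0.1]
grip_width: -0.006
grasp_force: 0.0
```

```bash
cat >> h.py <<'E'
def wrist():
    o=get_obs(); c=camera("wrist"); H=np.array(c["hand_eye"]); T=np.eye(4); T[:3,:3]=o["orientation"]; T[:3,3]=o["position"]
    W=np.linalg.inv(T@H); c["rvec"]=cv2.Rodrigues(W[:3,:3])[0]; c["tvec"]=W[:3,3]; return o,c
E
python3 - <<'E'
from h import *
np.set_printoptions(precision=4,suppress=True)
o,c=wrist(); cv2.imwrite("pics/w1.png",c["img"])
print(o["position"],o["orientation"],o["qpos"],o["ft_force"],o["time"]); print(c["hand_eye"],c["K"])
for n in ("light","caddy"):
    for r in outline_of(c,n)[:1]:
        p=cv2.findNonZero(r["region"].astype(np.uint8)); print(n,r["conf"],cv2.minAreaRect(p))
E
```

```text
[ 0.5172 -0.0491  0.2525] [[-0.0615  0.9981  0.0036]
 [ 0.9981  0.0615 -0.0052]
 [-0.0054  0.0033 -1.    ]] [-40.372    7.2619  44.671  109.8676  -5.325   64.8213   9.8461] [ 0.2916 -0.7679  0.058 ] 2.8333
[[ 0.     -0.9608 -0.2773  0.0705]
 [ 1.      0.0001 -0.0001 -0.0009]
 [ 0.0001 -0.2773  0.9608 -0.1438]
 [ 0.      0.      0.      1.    ]] [[353.8785   0.     322.8913]
 [  0.     353.8785 240.4029]
 [  0.       0.       1.    ]]
light 0.76 ((330.04705810546875, 263.2594299316406), (69.08917236328125, 144.01039123535156), 88.80650329589844)
caddy 0.56 ((327.00579833984375, 168.31471252441406), (69.32146453857422, 159.2319793701172), 88.93909454345703)
```

View pics/w1.png

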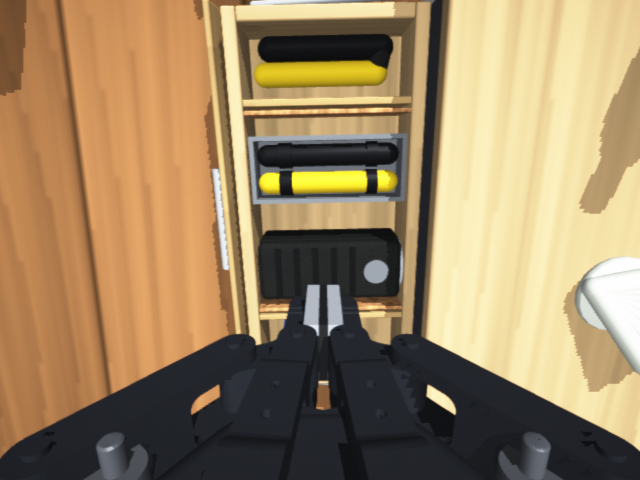

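Run:
```python
from h import *
np.set_printoptions(precision=4,suppress=True)
T=get_obs(); 
o,c=wrist()
f=lambda u,v,z:atz(c,(u,v),z)
D=np.degrees
def line(n,p,q,z):
    a,b=f(*p,z),f(*q,z); d=b-a; print(n,a[:2],b[:2],"len",np.linalg.norm(d),"az",D(np.arctan2(d[1],d[0]))); return a,b
line("caddy outer",(250,138),(406,134),.071); line("caddy inner",(252,204),(407,200),.071)
line("light inner",(261,233),(399,230),.072); line("light outer",(262,300),(400,298),.072)
line("divL face",(245,115),(411,114),.071); line("divR face",(262,302),(400,301),.071)
line("rim outerL side",(209,0),(240,330),.07)
line("rim in front",(240,22),(259,330),.07); line("rim in back",(416,22),(402,330),.07); line("row end inner",(240,22),(416,20),.07)
for n,z in (("light",.072),("caddy",.071)):
    p=cv2.findNonZero(outline_of(c,n)[0]["region"].astype(np.uint8)).reshape(-1,2)
    w=np.array([f(*x,z)[:2]*1000 for x in p],np.float32); r=cv2.minAreaRect(w);print(n,r)
```

```text
caddy outer [0.4452 0.0259] [0.5816 0.0392] len 0.13706105084847472 az 5.5772295697360175
caddy inner [ 0.448  -0.0327] [ 0.5906 -0.0186] len 0.1432753076312791 az 5.665264721151114
light inner [ 0.4571 -0.0596] [ 0.5867 -0.0472] len 0.13018842116288562 az 5.462579970464053
light outer [ 0.4598 -0.1288] [ 0.597  -0.1166] len 0.13768368717162593 az 5.089227546681588
divL face [0.4406 0.0447] [0.5837 0.056 ] len 0.14350167765536506 az 4.4925207461475365
divR face [ 0.4597 -0.1315] [ 0.5977 -0.1203] len 0.1383991172661654 az 4.636732531960727
rim outerL side [0.4106 0.1297] [ 0.4377 -0.1653] len 0.29627122652232696 az -84.7507969166185
rim in front [0.4355 0.1159] [ 0.4573 -0.1639] len 0.2806681691612511 az -85.54562803426657
rim in back [0.578  0.1263] [ 0.6044 -0.1532] len 0.2806670164407803 az -84.60731006101722
row end inner [0.4355 0.1159] [0.5778 0.1277] len 0.14276452638662582 az 4.735439904816094
light ((526.7616577148438, -96.54906463623047), (141.24786376953125, 74.27383422851562), 5.13600492477417)
caddy ((518.4102172851562, -5.9642333984375), (142.27578735351562, 62.948360443115234), 4.656948566436768)
```

```bash
cat >> h.py <<'E'
def rel(p,yaw=None):
    "tool-axis shift in units from the measured pose to p; turn about tool z to bring tool x to az yaw"
    o=get_obs(); R=np.array(o["orientation"]); s=R.T@(np.array(p)-o["position"])/.03
    print("t",o["time"],"pos",np.round(o["position"],4),"shift",np.round(s,2),"ft",np.round(o["ft_force"],1))
    print("z",np.round(R[:,2],3),"x az",np.degrees(np.arctan2(R[1,0],R[0,0])).round(2), "turn",None if yaw is None else -(yaw-np.degrees(np.arctan2(R[1,0],R[0,0])))/5)
E
python3 - <<'E'
from h import *
rel((.523,-.0555,.025),94.9)
E
```

```text
t 3.1333 pos [ 0.5151 -0.038   0.2511] shift [-0.61  0.22  7.54] ft [ 0.2  0.7 -0.3]
z [-0.001  0.001 -1.   ] x az 94.42 turn -0.09599613441114344
```

>>> {"name": "step_arm", "arguments": {"moves": [[[-0.3, 0.12, 0.8, 0, 0, -0.1, 0], [-0.6, 0.25, 1.6, 0, 0.2, -0.1, 0], [-0.6, 0.25, 2.5, 0, 0.4, -0.1, 0], [-0.6, 0.25, 3.4, 0, 0.6, -0.1, 0], [-0.6, 0.25, 4.2, 0, 0.6, -0.1, 0], [-0.6, 0.25, 4.8, 0, 0.6, -0.1, 0], [-0.6, 0.25, 5.2, 0, 0.6, -0.1, 0], [-0.6, 0.25, 5.3, 0, 0.6, -0.1, 0], [-0.6, 0.25, 5.3, 0, 0.6, -0.1, 0], [-0.6, 0.25, 5.3, 0, 0.6, -0.1, 0]]]}}

```text
time: 3.97
position: [0.5252, -0.057, 0.0932]
orientation: [[-0.083, 0.997, -0.002], [0.995, 0.083, 0.052], [0.052, 0.002, -0.999]]
ft_force: [-0.3, 0.2, -0.4]
grip_width: -0.002
grasp_force: 0.0
```

Run:
```python
from h import *
rel((.523,-.0555,.025),94.9)
o,c=wrist(); cv2.imwrite("pics/w2.png",c["img"]); rel((.523,-.0555,.025))
```

```text
t 3.9667 pos [ 0.5252 -0.057   0.0932] shift [-0.06 -0.07  2.27] ft [-0.3  0.2 -0.4]
z [-0.002  0.052 -0.999] x az 94.79 turn -0.02124871772978736
t 4.0167 pos [ 0.5255 -0.0572  0.0936] shift [-0.06 -0.09  2.29] ft [-0.3  1.  -0.3]
z [-0.001  0.052 -0.999] x az 94.78 turn None
```

View pics/w2.png

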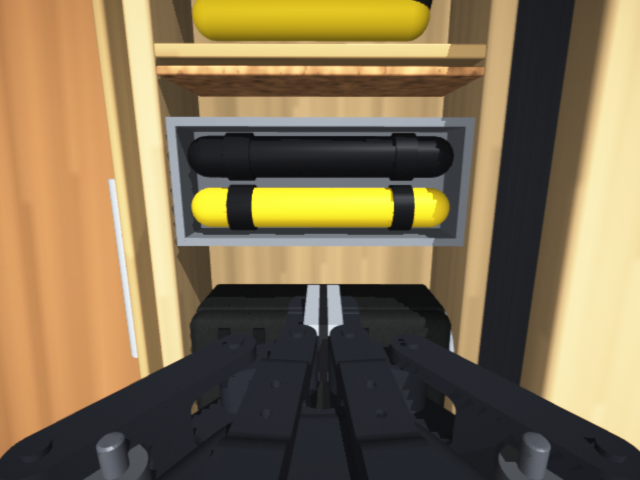

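Run:
```python
from h import *
# pose at picture w2
o,c=wrist()
T=[atz(c,(320,r),z) for r,z in ((245,.071),(117,.071),(76,.071),(284,.015),(310,.072))]
for t in T: print(t.round(4))
print(atz(c,(170,118),.071),atz(c,(474,118),.071))
```

```text
[ 0.5216 -0.0363  0.071 ]
[0.5167 0.0236 0.071 ]
[0.5153 0.0408 0.071 ]
[ 0.5246 -0.0771  0.015 ]
[ 0.5243 -0.0704  0.072 ]
[0.44857277 0.01742467 0.071     ] [0.58680181 0.0290021  0.071     ]
```

>>> {"name": "step_arm", "arguments": {"moves": [[[-0.06, -0.08, 0.5, 0, 0, 0, 0], [-0.06, -0.08, 1.0, 0, 0, 0, 0], [-0.06, -0.08, 1.5, 0, 0, 0, 0], [-0.06, -0.08, 1.9, 0, 0, 0, 0], [-0.06, -0.08, 2.15, 0, 0, 0, 0], [-0.06, -0.08, 2.25, 0, 0, 0, 0], [-0.06, -0.08, 2.25, 0, 0, 0, 0], [-0.06, -0.08, 2.25, 0, 0, 0, 0]]]}}

```text
time: 4.73
position: [0.5223, -0.0562, 0.0253]
orientation: [[-0.082, 0.997, -0.003], [0.995, 0.082, 0.052], [0.052, 0.001, -0.999]]
ft_force: [0.9, -0.5, 0.0]
grip_width: 0.002
grasp_force: 0.0
```

>>> {"name": "step_arm", "arguments": {"moves": [[[0.1, 0, 0, 0, 0, 0, 0], [0.18, 0, 0, 0, 0, 0, 0], [0.24, 0, 0, 0, 0, 0, 0], [0.3, 0, 0, 0, 0, 0, 0], [0.36, 0, 0, 0, 0, 0, 0], [0.42, 0, 0, 0, 0, 0, 0], [0.48, 0, 0, 0, 0, 0, 0], [0.54, 0, 0, 0, 0, 0, 0], [0.6, 0, 0, 0, 0, 0, 0], [0.6, 0, 0, 0, 0, 0, 0]]]}}

```text
time: 5.57
position: [0.5204, -0.0376, 0.0258]
orientation: [[-0.083, 0.997, -0.004], [0.995, 0.083, 0.052], [0.053, 0.0, -0.999]]
ft_force: [0.9, -4.3, 0.9]
grip_width: 0.002
grasp_force: 0.0
```

>>> {"name": "step_arm", "arguments": {"moves": [[[0.03, 0, 0, 0, 0, 0, 0], [0.05, 0, 0, 0, 0, 0, 0], [0.07, 0, 0, 0, 0, 0, 0], [0.09, 0, 0, 0, 0, 0, 0], [0.11, 0, 0, 0, 0, 0, 0], [0.13, 0, 0, 0, 0, 0, 0], [0.13, 0, 0, 0, 0, 0, 0]]]}}

```text
time: 6.15
position: [0.5199, -0.0339, 0.0259]
orientation: [[-0.083, 0.997, -0.004], [0.995, 0.083, 0.052], [0.053, 0.0, -0.999]]
ft_force: [1.1, -4.2, 1.2]
grip_width: -0.0
grasp_force: 0.0
```

>>> {"name": "step_arm", "arguments": {"moves": [[[0.02, 0, 0, 0, 0, 0, 0], [0.03, 0, 0, 0, 0, 0, 0], [0.04, 0, 0, 0, 0, 0, 0], [0.05, 0, 0, 0, 0, 0, 0], [0.06, 0, 0, 0, 0, 0, 0], [0.06, 0, 0, 0, 0, 0, 0]]]}}

```text
time: 6.65
position: [0.5197, -0.0321, 0.026]
orientation: [[-0.082, 0.997, -0.004], [0.995, 0.083, 0.052], [0.053, 0.0, -0.999]]
ft_force: [0.0, -4.4, 0.8]
grip_width: -0.0
grasp_force: 0.0
```

>>> {"name": "step_arm", "arguments": {"moves": [[[0.02, 0, 0, 0, 0, 0, 0], [0.03, 0, 0, 0, 0, 0, 0], [0.04, 0, 0, 0, 0, 0, 0], [0.05, 0, 0, 0, 0, 0, 0], [0.06, 0, 0, 0, 0, 0, 0], [0.06, 0, 0, 0, 0, 0, 0]]]}}

```text
time: 7.15
position: [0.5196, -0.0304, 0.0261]
orientation: [[-0.082, 0.997, -0.004], [0.995, 0.083, 0.052], [0.053, 0.0, -0.999]]
ft_force: [0.3, -4.6, 2.6]
grip_width: 0.001
grasp_force: 0.0
```

>>> {"name": "step_arm", "arguments": {"moves": [[[0.02, 0, 0, 0, 0, 0, 0], [0.03, 0, 0, 0, 0, 0, 0], [0.04, 0, 0, 0, 0, 0, 0], [0.05, 0, 0, 0, 0, 0, 0], [0.06, 0, 0, 0, 0, 0, 0], [0.06, 0, 0, 0, 0, 0, 0]]]}}

```text
time: 7.65
position: [0.5197, -0.0299, 0.0262]
orientation: [[-0.082, 0.997, -0.003], [0.995, 0.082, 0.051], [0.051, 0.001, -0.999]]
ft_force: [0.1, -5.5, 0.2]
grip_width: 0.002
grasp_force: 0.0
```

>>> {"name": "step_arm", "arguments": {"moves": [[[0.01, 0, 0, 0, 0, 0, 0], [0.02, 0, 0, 0, 0, 0, 0], [0.03, 0, 0, 0, 0, 0, 0], [0.04, 0, 0, 0, 0, 0, 0], [0.04, 0, 0, 0, 0, 0, 0], [0.04, 0, 0, 0, 0, 0, 0]]]}}

```text
time: 8.15
position: [0.5197, -0.0298, 0.0263]
orientation: [[-0.081, 0.997, -0.003], [0.995, 0.081, 0.049], [0.049, 0.001, -0.999]]
ft_force: [1.2, -6.6, 0.0]
grip_width: -0.0
grasp_force: 0.2
```

>>> {"name": "step_arm", "arguments": {"moves": [[[-0.15, 0, 0, 0, 0, 0, 0], [-0.3, 0, 0, 0, -0.2, 0, 0], [-0.45, 0, 0, 0, -0.5, 0, 0], [-0.6, 0, 0, 0, -0.8, 0, 0], [-0.75, 0, 0, 0, -1.1, 0, 0], [-0.88, 0, 0, 0, -1.2, 0, 0], [-0.98, 0, 0, 0, -1.2, 0, 0], [-0.98, 0, 0, 0, -1.2, 0, 0], [-0.98, 0, 0, 0, -1.2, 0, 0]]]}}

```text
time: 8.9
position: [0.5218, -0.0572, 0.0248]
orientation: [[-0.082, 0.997, 0.004], [0.995, 0.082, -0.052], [-0.052, 0.0, -0.999]]
ft_force: [-0.2, -0.5, -0.4]
grip_width: -0.001
grasp_force: 0.0
```

>>> {"name": "step_arm", "arguments": {"moves": [[[-0.06, 0, 0, 0, 0, 0, 0], [-0.12, 0, 0, 0, 0, 0, 0], [-0.17, 0, 0, 0, 0, 0, 0], [-0.21, 0, 0, 0, 0, 0, 0], [-0.25, 0, 0, 0, 0, 0, 0], [-0.28, 0, 0, 0, 0, 0, 0], [-0.31, 0, 0, 0, 0, 0, 0], [-0.34, 0, 0, 0, 0, 0, 0], [-0.34, 0, 0, 0, 0, 0, 0]]]}}

```text
time: 9.65
position: [0.5227, -0.0664, 0.0253]
orientation: [[-0.083, 0.997, 0.005], [0.995, 0.083, -0.052], [-0.052, 0.0, -0.999]]
ft_force: [-1.4, 2.9, 0.1]
grip_width: -0.002
grasp_force: 0.0
```

>>> {"name": "step_arm", "arguments": {"moves": [[[-0.02, 0, 0, 0, 0, 0, 0], [-0.04, 0, 0, 0, 0, 0, 0], [-0.06, 0, 0, 0, 0, 0, 0], [-0.08, 0, 0, 0, 0, 0, 0], [-0.1, 0, 0, 0, 0, 0, 0], [-0.1, 0, 0, 0, 0, 0, 0]]]}}

```text
time: 10.15
position: [0.523, -0.0702, 0.0255]
orientation: [[-0.082, 0.997, 0.005], [0.995, 0.082, -0.052], [-0.053, 0.0, -0.999]]
ft_force: [-0.1, 2.9, -0.0]
grip_width: 0.005
grasp_force: 0.0
```

>>> {"name": "step_arm", "arguments": {"moves": [[[-0.02, 0, 0, 0, 0, 0, 0], [-0.03, 0, 0, 0, 0, 0, 0], [-0.04, 0, 0, 0, 0, 0, 0], [-0.05, 0, 0, 0, 0, 0, 0], [-0.06, 0, 0, 0, 0, 0, 0], [-0.06, 0, 0, 0, 0, 0, 0]]]}}

```text
time: 10.65
position: [0.5231, -0.0716, 0.0255]
orientation: [[-0.082, 0.997, 0.005], [0.995, 0.082, -0.052], [-0.052, 0.0, -0.999]]
ft_force: [-0.0, 3.8, 0.9]
grip_width: -0.002
grasp_force: 0.0
```

>>> {"name": "step_arm", "arguments": {"moves": [[[-0.02, 0, 0, 0, 0, 0, 0], [-0.03, 0, 0, 0, 0, 0, 0], [-0.04, 0, 0, 0, 0, 0, 0], [-0.05, 0, 0, 0, 0, 0, 0], [-0.06, 0, 0, 0, 0, 0, 0], [-0.06, 0, 0, 0, 0, 0, 0]]]}}

```text
time: 11.15
position: [0.5232, -0.0718, 0.0255]
orientation: [[-0.083, 0.997, 0.004], [0.995, 0.084, -0.05], [-0.05, -0.0, -0.999]]
ft_force: [-0.3, 6.3, 2.0]
grip_width: 0.001
grasp_force: 0.0
```

>>> {"name": "step_arm", "arguments": {"moves": [[[0.2, 0, 0, 0, 0.2, 0, 0], [0.45, 0, 0, 0, 0.4, 0, 0], [0.65, 0, 0, 0, 0.6, 0, 0], [0.76, 0, -0.3, 0, 0.6, 0, 0], [0.76, 0, -1, 0, 0.6, 0, 0], [0.76, 0, -2, 0, 0.6, 0, 0], [0.76, 0, -3.2, 0, 0.6, 0, 0], [0.76, 0, -4.4, 0, 0.6, 0, 0], [0.76, 0, -5.4, 0, 0.6, 0, 0], [0.76, 0, -6, 0, 0.6, 0, 0]]]}}

```text
time: 11.98
position: [0.5222, -0.0426, 0.2083]
orientation: [[-0.081, 0.997, 0.006], [0.997, 0.081, 0.001], [0.0, 0.006, -1.0]]
ft_force: [0.7, 0.1, 0.3]
grip_width: 0.003
grasp_force: 0.0
```

>>> {"name": "step_arm", "arguments": {"moves": [[[0, 0, 0, 0, 0, 0, 0], [0, 0, 0, 0, 0, 0, 0], [0, 0, 0, 0, 0, 0, 0], [0, 0, 0, 0, 0, 0, 0]]]}}

```text
time: 12.32
position: [0.5191, -0.0417, 0.2028]
orientation: [[-0.082, 0.997, -0.003], [0.997, 0.082, -0.001], [-0.0, -0.003, -1.0]]
ft_force: [0.5, -0.5, -0.6]
grip_width: -0.001
grasp_force: 0.0
```

Run:
```python
from h import *
import pickle
o,c=wrist(); cv2.imwrite("pics/w3.png",c["img"]); rel((.523,-.0508,.2)); pickle.dump({k:c[k] for k in("K","rvec","tvec")},open("w3.pkl","wb"))
# side-wall profile: save zoomed crop
```

```text
t 12.3667 pos [ 0.5191 -0.0417  0.2027] shift [-0.31  0.1   0.09] ft [-0.5  0.5 -0.3]
z [-0.003 -0.001 -1.   ] x az 94.7 turn None
```

View pics/w3.png

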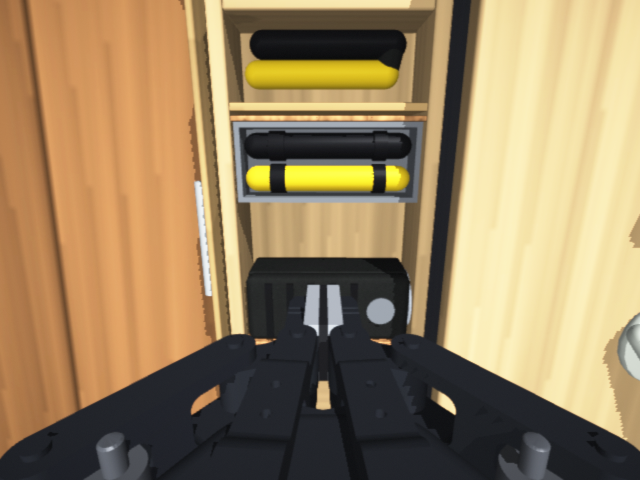

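Run:
```python
from h import *
import pickle
c=pickle.load(open("w3.pkl","rb")); g=cv2.cvtColor(cv2.imread("pics/w3.png"),6).astype(float)
p=g[222:232].mean(0); print("L",list(zip(range(212,262,2),p[212:262:2].astype(int)))); print("R",list(zip(range(398,448,2),p[398:448:2].astype(int))))
s=(.5215,-.0508); y=np.radians(94.8)
u=np.array([np.cos(y-np.pi/2),np.sin(y-np.pi/2)])
C=np.array(s)
for d in(-.085,-.073,.073,.085):
    for z in (.07,): print(d,proj(c,[*(C+d*u),z]))
print(proj(c,[*(C-.073*u),.015]),proj(c,[*(C+.073*u),.015]))
for n,z,r in (("caddy",.071,[(233,124),(424,122),(417,202),(239,203)]),): 
    w=np.array([atz(c,q,z) for q in r]); print(w[:,:2].round(4),w.mean(0).round(4))
```

```text
L [(212, np.int64(145)), (214, np.int64(112)), (216, np.int64(112)), (218, np.int64(111)), (220, np.int64(82)), (222, np.int64(125)), (224, np.int64(231)), (226, np.int64(238)), (228, np.int64(238)), (230, np.int64(236)), (232, np.int64(233)), (234, np.int64(229)), (236, np.int64(190)), (238, np.int64(112)), (240, np.int64(105)), (242, np.int64(84)), (244, np.int64(69)), (246, np.int64(65)), (248, np.int64(65)), (250, np.int64(72)), (252, np.int64(158)), (254, np.int64(165)), (256, np.int64(166)), (258, np.int64(168)), (260, np.int64(164))]
R [(398, np.int64(172)), (400, np.int64(177)), (402, np.int64(174)), (404, np.int64(91)), (406, np.int64(83)), (408, np.int64(87)), (410, np.int64(88)), (412, np.int64(89)), (414, np.int64(93)), (416, np.int64(95)), (418, np.int64(108)), (420, np.int64(166)), (422, np.int64(181)), (424, np.int64(184)), (426, np.int64(181)), (428, np.int64(176)), (430, np.int64(170)), (432, np.int64(145)), (434, np.int64(43)), (436, np.int64(33)), (438, np.int64(33)), (440, np.int64(33)), (442, np.int64(34)), (444, np.int64(33)), (446, np.int64(34))]
-0.085 [[222.05758356 240.37990717]]
-0.073 [[236.78235605 240.36798377]]
0.073 [[416.25344172 240.22265682]]
0.085 [[431.03081595 240.21069082]]
[[250.29178063 224.52795632]] [[401.93078186 224.38311591]]
[[ 0.4449  0.0331]
 [ 0.5856  0.0461]
 [ 0.5897 -0.0134]
 [ 0.4503 -0.0258]] [0.5176 0.01   0.071 ]
```

>>> {"name": "step_arm", "arguments": {"moves": [[[1, 0, 0, 0, 0, 1, 0.5], [2.2, -0.1, 0, 0, 0, 2.4, 0.6], [3.4, -0.2, 0, 0, 0, 3.8, 0.6], [4.6, -0.3, 0, 0, 0, 5.2, 0.6], [5.8, -0.4, 0, 0, 0, 6.6, 0.6], [6.9, -0.5, 0, 0, 0, 8, 0.6], [8, -0.6, 0, 0, 0, 9.4, 0.6], [9, -0.7, 0, 0, 0, 10.8, 0.6], [9.7, -0.8, 0, 0, 0, 12.2, 0.6], [10, -0.8, 0, 0, 0, 13.5, 0.6]]]}}

```text
time: 13.2
position: [0.4694, 0.2599, 0.2026]
orientation: [[0.875, 0.484, -0.002], [0.484, -0.875, -0.001], [-0.002, -0.0, -1.0]]
ft_force: [-0.4, 0.4, 0.8]
grip_width: 0.602
grasp_force: 0.0
```

>>> {"name": "step_arm", "arguments": {"moves": [[[0, 0, 0, 0, 0, 1.4, 0.6], [0, 0, 0, 0, 0, 2.8, 0.6], [0, 0, 0, 0, 0, 3.8, 0.6], [0, 0, 0, 0, 0, 3.8, 0.6], [0, 0, 0, 0, 0, 3.8, 0.6], [0, 0, 0, 0, 0, 3.8, 0.6], [0, 0, 0, 0, 0, 3.8, 0.6]]]}}

```text
time: 13.78
position: [0.4717, 0.2552, 0.2038]
orientation: [[0.985, 0.173, -0.0], [0.173, -0.985, -0.001], [-0.0, 0.0, -1.0]]
ft_force: [0.1, -0.7, -0.8]
grip_width: 0.597
grasp_force: 0.0
```

Run:
```python
from h import *
import pickle
o,c=wrist(); cv2.imwrite("pics/w4.png",c["img"]); rel((.470,.2565,.083),8.3); pickle.dump({k:c[k] for k in("K","rvec","tvec")},open("w4.pkl","wb")); print(o["qpos"])
```

```text
t 13.8333 pos [0.4718 0.2553 0.204 ] shift [-0.05 -0.05  4.03] ft [ 0.1 -0.2  0.4]
z [-0. -0. -1.] x az 9.93 turn 0.3262230296554531
[ -76.85010985   15.24939915   50.83410757  110.65936787  -13.55677404
   60.30151797 -100.25516425]
```

View pics/w4.png

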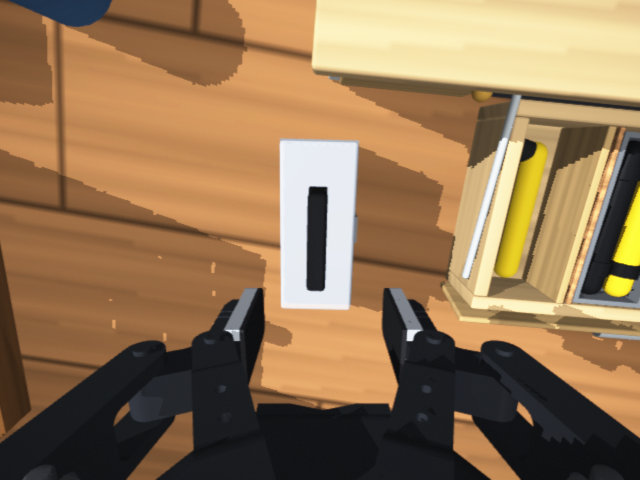

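Run:
```python
from h import *
import pickle
c=pickle.load(open("w4.pkl","rb"))
for n,z,q in (("h",.11,[(309.5,187),(327.5,187),(325,290),(307,290)]),("b",.072,[(281,141),(357,142),(351,309),(281,307)])):
    w=np.array([atz(c,p,z)[:2] for p in q]); d=(w[0]+w[1]-w[2]-w[3])/2; print(n,w.mean(0).round(4),"len",np.linalg.norm(d).round(4),"az",np.degrees(np.arctan2(d[1],d[0])).round(2),"wid",np.linalg.norm(w[0]-w[1]),np.linalg.norm(w[3]-w[2]))
    print([np.degrees(np.arctan2(*(w[i]-w[j])[::-1])).round(2) for i,j in((0,3),(1,2))])
g=cv2.cvtColor(cv2.imread("pics/w4.png"),6)
m=((g<80)*255).astype(np.uint8); m[:,:285]=0;m[:,348:]=0;m[:165]=0;m[305:]=0
print(cv2.minAreaRect(cv2.findNonZero(m)))
rel((.4705,.2565,.083),8.0)
```

```text
h [0.4717 0.2595] len 0.0749 az 8.36 wid 0.012055242773602889 0.01311089997945964
[np.float64(7.96), np.float64(8.77)]
b [0.4693 0.2594] len 0.1376 az 8.71 wid 0.057013878279802505 0.060079892179357296
[np.float64(8.07), np.float64(9.35)]
((316.3939514160156, 238.3781280517578), (18.626033782958984, 103.10607147216797), 1.2453644275665283)
t 13.8333 pos [0.4718 0.2553 0.204 ] shift [-0.04 -0.05  4.03] ft [ 0.1 -0.2  0.4]
z [-0. -0. -1.] x az 9.93 turn 0.38622302965545324
```

>>> {"name": "step_arm", "arguments": {"moves": [[[-0.02, -0.13, 0.7, 0, 0, 0.3, 0.6], [-0.02, -0.13, 1.5, 0, 0, 0.3, 0.6], [-0.02, -0.13, 2.3, 0, 0, 0.3, 0.6], [-0.02, -0.13, 3, 0, 0, 0.3, 0.6], [-0.02, -0.13, 3.6, 0, 0, 0.3, 0.6], [-0.02, -0.13, 3.95, 0, 0, 0.3, 0.6], [-0.02, -0.13, 4.05, 0, 0, 0.3, 0.6], [-0.02, -0.13, 4.05, 0, 0, 0.3, 0.6], [-0.02, -0.13, 4.05, 0, 0, 0.3, 0.6], [-0.02, -0.13, 4.05, 0, 0, 0.3, 0.6]]]}}

```text
time: 14.67
position: [0.4717, 0.2598, 0.084]
orientation: [[0.989, 0.146, 0.002], [0.146, -0.989, 0.002], [0.002, -0.001, -1.0]]
ft_force: [-0.2, 0.6, -0.7]
grip_width: 0.599
grasp_force: 0.0
```

>>> {"name": "step_arm", "arguments": {"moves": [[[0, 0, 0, 0, 0, 0, 0.3], [0, 0, 0, 0, 0, 0, 0.2], [0, 0, 0, 0, 0, 0, 0.1], [0, 0, 0, 0, 0, 0, 0], [0, 0, 0, 0, 0, 0, 0], [0, 0, 0, 0, 0, 0, 0], [0, 0, 0, 0, 0, 0, 0]]], "force": 40}}

```text
time: 15.25
position: [0.4711, 0.2599, 0.0833]
orientation: [[0.989, 0.146, 0.001], [0.146, -0.989, 0.001], [0.001, -0.001, -1.0]]
ft_force: [-2.2, 0.8, 5.3]
grip_width: 0.155
grasp_force: 40.4
```

>>> {"name": "step_arm", "arguments": {"moves": [[[0, 0, -0.1, 0, 0, 0, 0], [0, 0, -0.3, 0, 0, 0, 0], [0, 0, -0.7, 0, 0, 0, 0], [0, 0, -1.2, 0, 0, 0, 0], [0, 0, -1.8, 0, 0, 0, 0], [0, 0, -2.5, 0, 0, 0, 0], [0, 0, -3.1, 0, 0, 0, 0], [0, 0, -3.6, 0, 0, 0, 0], [0, 0, -3.8, 0, 0, 0, 0], [0, 0, -3.8, 0, 0, 0, 0]]]}}

```text
time: 16.08
position: [0.4717, 0.2595, 0.1985]
orientation: [[0.989, 0.146, 0.003], [0.146, -0.989, 0.003], [0.003, -0.002, -1.0]]
ft_force: [0.5, -0.2, -1.7]
grip_width: 0.151
grasp_force: 39.3
```

Run:
```python
from h import *
rel((.5225,-.0508,.197),4.8)
```

```text
t 16.0833 pos [0.4717 0.2595 0.1985] shift [ 0.17 10.48  0.03] ft [ 0.5 -0.2 -1.7]
z [ 0.003  0.003 -1.   ] x az 8.37 turn 0.714696244403053
```

>>> {"name": "step_arm", "arguments": {"moves": [[[0, 0.4, 0, 0, 0, 0, 0], [0, 1.1, 0, 0, 0, 0.1, 0], [0, 2, 0, 0, 0, 0.2, 0], [0, 3, 0, 0, 0, 0.3, 0], [0.1, 4, 0, 0, 0, 0.4, 0], [0.1, 5, 0, 0, 0, 0.5, 0], [0.1, 6, 0, 0, 0, 0.6, 0], [0.17, 7, 0, 0, 0, 0.7, 0], [0.17, 8, 0, 0, 0, 0.7, 0], [0.17, 8.8, 0, 0, 0, 0.7, 0]]]}}

```text
time: 16.92
position: [0.5122, -0.007, 0.1956]
orientation: [[0.997, 0.08, -0.002], [0.08, -0.997, -0.002], [-0.003, 0.002, -1.0]]
ft_force: [0.4, -0.1, -2.8]
grip_width: 0.154
grasp_force: 39.3
```

>>> {"name": "step_arm", "arguments": {"moves": [[[0, 0.7, 0, 0, 0, 0, 0], [0, 1.2, 0, 0, 0, 0, 0], [0, 1.55, 0, 0, 0, 0, 0], [0, 1.68, 0, 0, 0, 0, 0], [0, 1.68, 0, 0, 0, 0, 0], [0, 1.68, 0, 0, 0, 0, 0], [0, 1.68, 0, 0, 0, 0, 0], [0, 1.68, 0, 0, 0, 0, 0]]]}}

```text
time: 17.58
position: [0.5185, -0.0499, 0.1965]
orientation: [[0.996, 0.088, -0.0], [0.088, -0.996, 0.0], [-0.0, -0.001, -1.0]]
ft_force: [0.1, 0.0, -2.5]
grip_width: 0.152
grasp_force: 39.3
```

Run:
```python
from h import *
import pickle
o,c=wrist(); cv2.imwrite("pics/w5.png",c["img"]); rel((.5225,-.0508,.197),4.8); pickle.dump({k:c[k] for k in("K","rvec","tvec")},open("w5.pkl","wb"))
```

```text
t 17.6333 pos [ 0.5185 -0.05    0.1965] shift [ 0.13  0.04 -0.02] ft [ 0.3  0.  -2.1]
z [-0.  0. -1.] x az 5.04 turn 0.04812841940755721
```

View pics/w5.png

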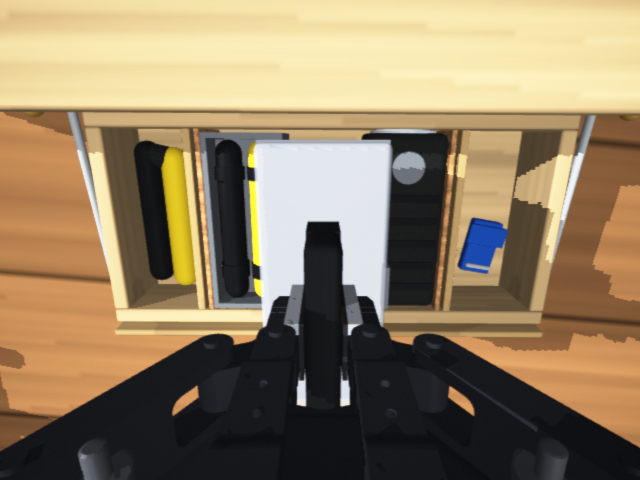

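Run:
```python
from h import *
import pickle
c=pickle.load(open("w5.pkl","rb")); o=get_obs(); R=np.array(o["orientation"])
for n,q,z in (("boxL",(258,143),.1845),("boxR",(391,141),.1845),("hL",(307,223),.223),("hR",(341,223),.223),("bL low",(263,325),.1845),("bR low",(386,325),.1845)):
    w=atz(c,q,z); print(n,w.round(4),"tool",(R.T@(w-o["position"])).round(4))
for n,q,z in (("caddy in near",(0,0),0),):
    pass
b=np.radians(94.8); v=np.array([np.cos(b),np.sin(b)]); u=np.array([v[1],-v[0]]); C=np.array([.5225,-.0508])
for s in(-1,1):
  for t in(-1,1): print("bin rim inner",s,t,proj(c,[*(C+s*.073*u+t*.1*v),.07]).round(1))
print("light outer/inner at x mid",proj(c,[*(C-.092*v),.072]).round(1),proj(c,[*(C-.032*v),.072]).round(1),"caddy",proj(c,[*(C+.092*v),.071]).round(1),proj(c,[*(C+.032*v),.071]).round(1))
```

```text
boxL [ 0.5833 -0.0163  0.1845] tool [ 0.0675 -0.0279  0.012 ]
boxR [ 0.5891 -0.0724  0.1845] tool [0.0684 0.0285 0.012 ]
hL [ 0.5596 -0.0406  0.223 ] tool [ 0.0418 -0.0057 -0.0265]
hR [ 0.5606 -0.0521  0.223 ] tool [ 0.0418  0.0058 -0.0265]
bL low [ 0.4971 -0.022   0.1845] tool [-0.0188 -0.0298  0.012 ]
bR low [ 0.5025 -0.0823  0.1845] tool [-0.0188  0.0307  0.012 ]
bin rim inner -1 -1 [[443. 310.]]
bin rim inner -1 1 [[205.5 309. ]]
bin rim inner 1 -1 [[462.7 128.3]]
bin rim inner 1 1 [[188. 127.]]
light outer/inner at x mid [[442.7 226.3]] [[365.8 226. ]] caddy [[207.2 225. ]] [[283.9 225.3]]
```

>>> {"name": "step_arm", "arguments": {"moves": [[[0.05, 0.03, 0.1, 0, 0, 0.05, 0], [0.1, 0.03, 0.3, 0, 0, 0.05, 0], [0.11, 0.03, 0.6, 0, 0, 0.05, 0], [0.11, 0.03, 0.8, 0, 0, 0.05, 0], [0.11, 0.03, 0.9, 0, 0, 0.05, 0], [0.11, 0.03, 0.9, 0, 0, 0.05, 0], [0.11, 0.03, 0.9, 0, 0, 0.05, 0], [0.11, 0.03, 0.9, 0, 0, 0.05, 0]]]}}

```text
time: 18.3
position: [0.522, -0.0522, 0.1698]
orientation: [[0.997, 0.081, 0.001], [0.081, -0.997, -0.0], [0.001, 0.0, -1.0]]
ft_force: [-0.4, 1.0, -1.4]
grip_width: 0.158
grasp_force: 39.2
```

Run:
```python
from h import *
rel((.5222,-.0508,.0983),4.8)
```

```text
t 18.3 pos [ 0.522  -0.0522  0.1698] shift [ 0.01 -0.05  2.38] ft [-0.4  1.  -1.4]
z [ 0.001 -0.    -1.   ] x az 4.63 turn -0.034758844288337795
```

>>> {"name": "step_arm", "arguments": {"moves": [[[0, -0.03, 0.1, 0, 0, 0, 0], [0, -0.03, 0.2, 0, 0, 0, 0], [0, -0.03, 0.3, 0, 0, 0, 0], [0, -0.03, 0.4, 0, 0, 0, 0], [0, -0.03, 0.5, 0, 0, 0, 0], [0, -0.03, 0.6, 0, 0, 0, 0], [0, -0.03, 0.7, 0, 0, 0, 0], [0, -0.03, 0.8, 0, 0, 0, 0], [0, -0.03, 0.9, 0, 0, 0, 0], [0, -0.03, 0.9, 0, 0, 0, 0]]]}}

```text
time: 19.13
position: [0.5215, -0.0511, 0.142]
orientation: [[0.997, 0.081, -0.0], [0.081, -0.997, -0.0], [-0.0, 0.0, -1.0]]
ft_force: [0.2, -0.4, -2.7]
grip_width: 0.155
grasp_force: 39.3
```

>>> {"name": "step_arm", "arguments": {"moves": [[[0, 0, 0.1, 0, 0, 0, 0], [0, 0, 0.2, 0, 0, 0, 0], [0, 0, 0.3, 0, 0, 0, 0], [0, 0, 0.4, 0, 0, 0, 0], [0, 0, 0.5, 0, 0, 0, 0], [0, 0, 0.6, 0, 0, 0, 0], [0, 0, 0.7, 0, 0, 0, 0], [0, 0, 0.8, 0, 0, 0, 0], [0, 0, 0.9, 0, 0, 0, 0], [0, 0, 1.0, 0, 0, 0, 0]]]}}

```text
time: 19.97
position: [0.5218, -0.0511, 0.1124]
orientation: [[0.997, 0.081, 0.0], [0.081, -0.997, -0.0], [0.0, 0.0, -1.0]]
ft_force: [0.2, -0.4, -2.4]
grip_width: 0.162
grasp_force: 39.3
```

Still free. Last ~14 mm, slowly.

>>> {"name": "step_arm", "arguments": {"moves": [[[0, 0, 0.08, 0, 0, 0, 0], [0, 0, 0.15, 0, 0, 0, 0], [0, 0, 0.22, 0, 0, 0, 0], [0, 0, 0.28, 0, 0, 0, 0], [0, 0, 0.33, 0, 0, 0, 0], [0, 0, 0.37, 0, 0, 0, 0], [0, 0, 0.4, 0, 0, 0, 0], [0, 0, 0.42, 0, 0, 0, 0], [0, 0, 0.42, 0, 0, 0, 0], [0, 0, 0.42, 0, 0, 0, 0]]]}}

```text
time: 20.8
position: [0.5219, -0.0511, 0.1001]
orientation: [[0.997, 0.081, 0.0], [0.081, -0.997, 0.0], [0.0, 0.0, -1.0]]
ft_force: [0.1, -0.6, -3.1]
grip_width: 0.156
grasp_force: 39.3
```

>>> {"name": "step_arm", "arguments": {"moves": [[[0, 0, 0.02, 0, 0, 0, 0], [0, 0, 0.04, 0, 0, 0, 0], [0, 0, 0.06, 0, 0, 0, 0], [0, 0, 0.08, 0, 0, 0, 0], [0, 0, 0.08, 0, 0, 0, 0]]]}}

```text
time: 21.22
position: [0.5218, -0.0511, 0.0984]
orientation: [[0.997, 0.081, -0.0], [0.081, -0.997, 0.001], [-0.0, -0.001, -1.0]]
ft_force: [-2.6, 1.7, 4.6]
grip_width: 0.159
grasp_force: 40.2
```

>>> {"name": "step_arm", "arguments": {"moves": [[[0, 0, -0.02, 0, 0, 0, 0.2], [0, 0, -0.02, 0, 0, 0, 0.3], [0, 0, -0.02, 0, 0, 0, 0.4], [0, 0, -0.02, 0, 0, 0, 0.5], [0, 0, -0.02, 0, 0, 0, 0.5], [0, 0, -0.02, 0, 0, 0, 0.5]]]}}

```text
time: 21.72
position: [0.5219, -0.0511, 0.0983]
orientation: [[0.997, 0.081, 0.0], [0.081, -0.997, -0.0], [0.0, 0.0, -1.0]]
ft_force: [0.3, 0.7, -0.3]
grip_width: 0.496
grasp_force: 0.0
```

>>> {"name": "step_arm", "arguments": {"moves": [[[0, 0, -0.2, 0, 0, 0, 0.5], [0, 0, -0.6, 0, 0, 0, 0.5], [0, 0, -1.2, 0, 0, 0, 0.5], [0, 0, -2, 0, 0, 0, 0.5], [0, 0, -2.8, 0, 0, 0, 0.5], [0, 0, -3.6, 0, 0, 0, 0.5], [0, 0, -4, 0, 0, 0, 0.5], [0, 0, -4, 0, 0, 0, 0.5], [0, 0, -4, 0, 0, 0, 0.5]]]}}

```text
time: 22.47
position: [0.5221, -0.0508, 0.2188]
orientation: [[0.997, 0.081, 0.002], [0.081, -0.997, 0.001], [0.002, -0.001, -1.0]]
ft_force: [-0.2, -0.0, -0.8]
grip_width: 0.498
grasp_force: 0.0
```

Run:
```python
from h import *
o,c=wrist(); cv2.imwrite("pics/w6.png",c["img"]); rel((.5222,-.0508,.1))
b=np.radians(94.8); v=np.array([np.cos(b),np.sin(b)]); u=np.array([v[1],-v[0]]); C=np.array([.5218,-.0511])
for z in(.087,.085+.0045): print([proj(c,[*(C+s*.07*u+t*.03*v),z]).round(1).tolist() for s in(-1,1) for t in(-1,1)])
```

```text
t 22.5167 pos [ 0.5212 -0.0507  0.2177] shift [0.04 0.01 3.92] ft [-0.5  0.1  0.4]
z [-0.001  0.001 -1.   ] x az 4.67 turn None
[[[358.6, 308.2]], [[288.7, 308.3]], [[363.4, 138.3]], [[283.3, 138.5]]]
[[[358.9, 309.5]], [[288.4, 309.7]], [[363.8, 138.3]], [[282.9, 138.5]]]
```

View pics/w6.png

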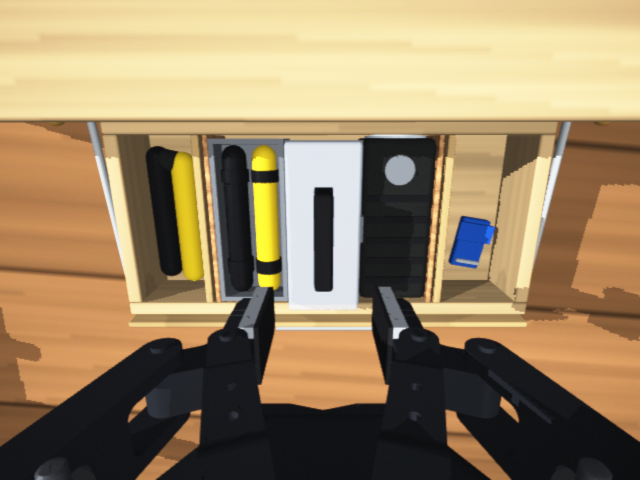

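The picture shows the box upright and in line between the two neighbours, with its top at about (286–360, 142–308), where I predicted it. The light and caddy are against their dividers, and the snorkel and buckle look undisturbed.

```bash
python3 -c "
from plant import *
print(sign_off())"
```

```text
the job is handed in; nothing more can be done
None
```

I nudged the light and caddy apart to their dividers, lowered the mask box into the gap until it touched the bin floor, let go and handed the job in at about 22.5 s; the sign-off gave no verdict.

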